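Feel which pantry tin is the full one and pour it into the scale pan

ROBOT

A 6-joint arm with a two-finger parallel gripper is mounted at the origin on the work surface. World frame = base frame: x ahead of the robot, y to its left, z up, the work surface at z = 0. Lengths are in m, angles in degrees, forces in N, time in s.
With the tool pointing down it reaches from about 0.25 to 0.725 m from the base axis. Payload 4 kg.
Tool frame: the origin (TCP) lies between the finger pads; the fingertips stand 22 mm ahead of it and the grasp point (between the pads) lies 3 mm ahead of it; z points along the fingers, y is the line along which they close (so a half turn about z gives the same grasp; the last joint's range is limited). The gripper opens to 85 mm and grips with 20 to 120 N. Pads are 22 mm wide; open, the fingers measure 114 mm over their backs; the gripper's body (76 mm by 85 mm) begins 54 mm behind the grasp point. The pads swing forward as they close: fully open they stand 13 mm farther back than shut.
Start: joints at [66.635, 13.785, 0.286, 76.501, 0, 90], TCP at [0.198, 0.459, 0.231] pointing down, gripper open.
Joint ranges: [-155.79, 155.79], [-60.16, 107.12], [-62.33, 73.08], [-114, 123.19], [-81.49, 82.49], [-180, 180]. Speed limits (degrees/s): [159.86, 159.86, 180, 180, 180, 180].

INTERFACE

Orientations are given as [roll, pitch, yaw] about the fixed x, y, z axes, in that order (R = Rz(yaw) Ry(pitch) Rx(roll)).
In Python, from rig import env gives the robot as it stands.
- The arm moves only by the shell command python3 jog.py 'ROWS' [OPENING] [FORCE]. ROWS is rows parted by semicolons, their numbers by spaces, 1 to 20 of them, each of 6 numbers: dx, dy, dz in m, then a rotation vector rx, ry, rz in degrees; each row shifts and turns the commanded pose from where the row before left it, along the tool's axes as they then stand; what a row does not reach is not made up. A row lasts 1/12 s, in which the tool goes at most 0.0417 m and 7.16 degrees, less where a joint would pass 70% of its speed; a pose out of reach is approached as far as the arm can. OPENING is the finger opening in m, set as the command begins (- or left out keeps the last). The fingers move at their own pace and stop on an object; FORCE is the grip in N (left out, the last holds). Time passes only in rows, so rows that do not move let the fingers close. It prints the time, the measured TCP pose, the force, the opening and the grip force at its end.
- env.get_obs(): the state, without advancing time (a new reading comes with each control period).
- env.grab_frame(name): name is "side" or "top" or "wrist"; returns a dict with "image" (420x560x3 uint8, red, green, blue), "vfov" (degrees; the focal length in pixels is half the picture's height over the tangent of half this angle, whatever the lens; pixels are square), "cx", "cy" (the principal point, pixels), "T" (4x4, takes a point from camera to world coordinates); the wrist camera has in their place "hand_eye" (4x4, takes a point from camera to tool coordinates, whose origin is the TCP and whose axes are the flange's). Camera axes: x right, y down, z forward; pixel columns grow to the right and rows downward; lengths in m; the calibration is good to about 2 mm. A picture is of the moment at which its call begins: read the wrist's pose just before it. There is no depth.
- env.sign_off(): hands the job in; it is judged then, once.
The state is a dict: "t": time; "joints": joint angles; "joint_velocities": joint speeds; "tau": joint torques, N m; "position": TCP position; "tool_rot": TCP orientation; "contact_force": force on the tool from outside, world axes, zero at the start; "wrist_torque": the same for the moment, N m; "grip_width": finger opening in m; "grip_force": force on a finger pad.
Only numpy, scipy, OpenCV 4.12 (cv2) and the standard library are available. Lean on these libraries where they do the work, as an engineer would, in place of code of your own. Each camera call takes 0.05 s, during which the arm holds its last target. There are 200 camera calls.

TASK

Two look-alike shut tins hold steel drink-chilling balls, one well filled and the other nearly empty, and you cannot see which: lift a tin a few centimetres off its mat, tilt it a little (10 to 25 degrees) and hold it so for a moment to feel how much weight rolls to the low end. Then pour the whole contents of the fuller tin, and nothing from the other, through its flap into the pan of the kitchen scale, tipping a tin steeply mouth-down only over the pan. Finish with both tins standing upright back where they stood, and do not disturb the cans, the jar or the bottle.

Things in the scene. Friction and masses are not known exactly. Their poses are not given: they have to be found in the camera images.
- tin_a: Tin A, one of two look-alike shut blue tins 190 mm long (x), 60 wide (y), 70 high, walls 3 mm, each on a fixed 4 mm cork mat. Origin: middle of the underside; +x points to the mouth end, z up. A wooden carrying grip, 60 (x) x 14 (y) x 36 mm high, stands on the middle of its top (70 to 106 mm above the underside). 
- tin_b: Tin B: same make, look and axes as tin A. They hold loose 26 mm steel balls of 70 g, unseen: one tin has five, the other two; either may be either. Empty, each tin weighs anything from 190 to 470 g (different sheet gauge), so weight alone does not tell; its own centre of mass lies at mid-length and mid-width (within 3 mm), 34 to 38 mm above the underside.
- tin_a_mouth (a point): lower edge of tin A's mouth: middle of the +x end, 15 mm above the underside, where balls leave. The mouth is nearly the whole end, shut by a light brass flap hinged at its top edge that swings only outward (hanging open when tipped). Inside, a sill ramp 25 mm long climbs 12 mm (26 degrees) to the mouth: balls stay in up to a slow 20 degrees mouth-down, all roll out at 40.
- tin_b_mouth (a point): the same point on tin B
- tin_a_tail (a point): middle of tin A's shut tail wall (-x end), 35 mm above the underside. Tail-down nothing comes out. The balls roll freely: tipped 10 to 20 degrees tail-down they all lie against this wall; five then have their common centre about 56 mm, two about 78 mm behind the tin's middle, both about 16 mm above the underside
- tin_b_tail (a point): the same point on tin B
- scale: white spring kitchen scale, fixed to the table, body 170 x 190 x 55 mm; origin in the middle of its underside. A square open aluminium pan rides on it, 200 x 200 mm outside, walls 4 mm, 75 mm deep, floor 95 mm and rim 170 mm above the table when empty, sides parallel to the scale's x and y
- pan_centre (a point): the middle of the empty pan's mouth, at rim height (170 mm above the table)
- pan (a joint): how far the pan has sunk, in m: 0 empty, about 4.9 mm more for each ball (spring 140 N/m), up to 40 mm; five balls read 24.5 mm
- can_red: food can with red label, 74 mm across, 110 mm high, a bystander; origin in the middle of its underside
- can_yellow: food can with yellow label, 74 mm across, 110 mm high, a bystander; origin in the middle of its underside
- can_green: low can with green label, 84 mm across, 58 mm high, a bystander; origin in the middle of its underside
- jar: glass jar with brass lid, 76 mm across, 120 mm high, a bystander; origin in the middle of its underside
- bottle: green glass bottle, 68 mm across, 200 mm high, a bystander; origin in the middle of its underside

How it is judged:
By the outcome, as a careful person would: the job done as asked, in the order asked, and still so for the second after the job is handed in, with the robot touching nothing.
It also fails if it takes over 67 s, if anything falls off the work surface, if the arm or the gripper's body presses on something with over 40 N, if the wrist force passes 120 N, or if a joint passes its speed limit or range.

## Working session

There is one attempt and no reset: what is moved stays moved. The work goes in short steps, Python scripts to look and compute and a shell command to move; the robot and the scene stay as the last step left them, time stands still between calls to the robot, and variables do not carry over. Pictures are saved under pics/ and viewed, at most 10 in all, crops included, and the job is handed in when it is done.

```bash
ls; mkdir -p pics; python3 - <<'E'
from rig import env
import cv2,numpy as np
o=env.get_obs(); print({k:np.round(v,3).tolist() for k,v in o.items()})
for n in("top","side"):
    f=env.grab_frame(n); cv2.imwrite(f"pics/{n}0.png",f["image"][:,:,::-1]); print(n,f["vfov"],f["cx"],f["cy"],np.round(f["T"],4).tolist(),[k for k in f])
E
```

```text
jog.py
pics
rig.py
{'t': 0.0, 'joints': [66.636, 13.83, 0.214, 76.5, 0.001, 90.002], 'joint_velocities': [-0.005, -0.011, -0.01, -0.0, -0.002, -0.02], 'tau': [0.0, -37.232, 25.241, 0.017, -0.0, 0.0], 'position': [0.198, 0.458, 0.23], 'tool_rot': [-179.884, -0.001, 156.634], 'contact_force': [-0.093, -0.804, -0.377], 'wrist_torque': [0.0, 0.042, -0.005], 'grip_force': 0.0, 'grip_width': 0.085}
top 51.394921000830294 281.60616465398505 204.13296504926208 [[-0.0051, -0.9846, 0.1746, 0.3203], [-1.0, 0.0042, -0.0059, 0.048], [0.0051, -0.1746, -0.9846, 1.195], [0.0, 0.0, 0.0, 1.0]] ['image', 'vfov', 'cx', 'cy', 'T']
side 55.642661470356835 279.61247660716003 207.15260084422306 [[0.8453, -0.4118, 0.3403, 0.1953], [-0.5341, -0.6361, 0.5569, -0.4438], [-0.0129, -0.6525, -0.7577, 0.8043], [0.0, 0.0, 0.0, 1.0]] ['image', 'vfov', 'cx', 'cy', 'T']
```
View pics/top0.png

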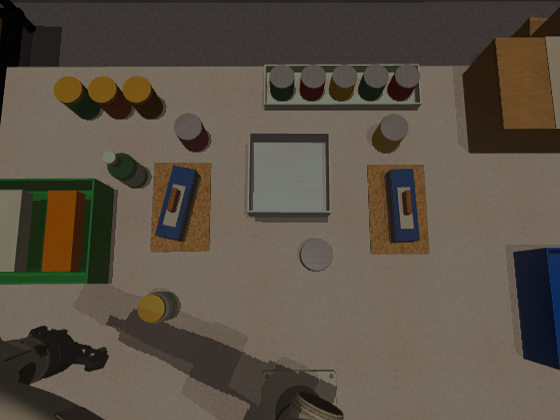

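View pics/side0.png

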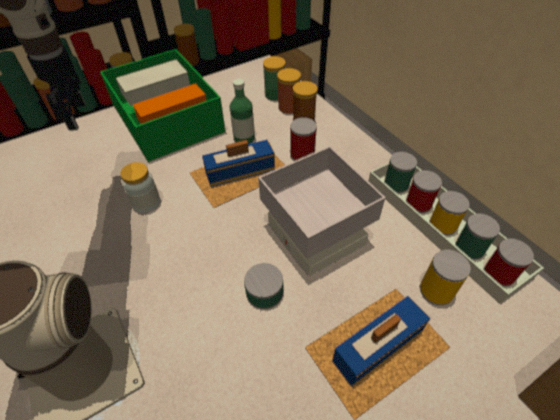

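The top view shows tins at about (177,203) and (402,205), each on cork, with the pan at (289,175). The green can is at (316,254), the jar at (152,307), the bottle at (120,165), the red can at (190,130) and the yellow can at (391,132). I'll zoom in to find which ends are the mouths.

```bash
cat > h.py <<'E'
import numpy as np,cv2
from scipy.spatial.transform import Rotation as R
def K(f): 
    h=210/np.tan(np.radians(f["vfov"]/2)); return h
def ray(f,u,v,T=None):
    T=f["T"] if T is None else T
    d=np.array([(u-f["cx"])/K(f),(v-f["cy"])/K(f),1]); return T[:3,3],T[:3,:3]@d
def atz(f,u,v,z):
    c,d=ray(f,u,v); return c+d*(z-c[2])/d[2]
def tri(rs):
    A=np.zeros((3,3));b=np.zeros(3)
    for c,d in rs:
        d=d/np.linalg.norm(d);P=np.eye(3)-np.outer(d,d);A+=P;b+=P@c
    x=np.linalg.solve(A,b); return x,[np.linalg.norm((np.eye(3)-np.outer(d,d)/(d@d))@(x-c)) for c,d in rs]
def proj(f,p,T=None):
    T=f["T"] if T is None else T
    q=T[:3,:3].T@(np.asarray(p)-T[:3,3]); return np.array([f["cx"],f["cy"]])+K(f)*q[:2]/q[2]
E
python3 - <<'E'
import cv2,numpy as np
t=cv2.imread('pics/top0.png');s=cv2.imread('pics/side0.png')
def c(im,x,y,w,h): return cv2.resize(im[y:y+h,x:x+w],(400,300),interpolation=cv2.INTER_CUBIC)
m=np.vstack([np.hstack([c(t,117,155,120,90),c(t,342,160,120,90)]),np.hstack([c(s,180,125,120,90),c(s,312,285,140,105)])])
cv2.imwrite('pics/crop1.png',cv2.convertScaleAbs(m,alpha=1.5,beta=10))
E
```

View pics/crop1.png

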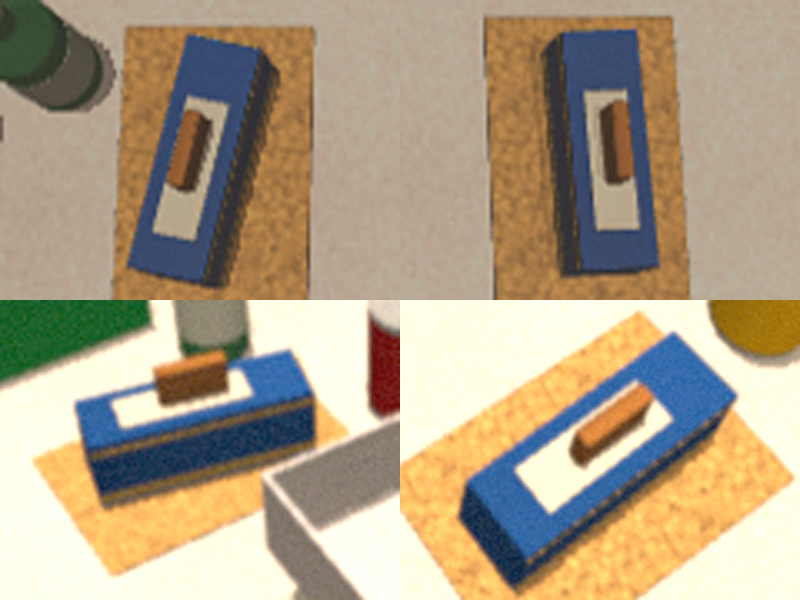

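The crops show both near (robot-side) end faces are plain blue with no brass, so both mouths face away (+x). I'll check this later with the wrist camera. Next I'll fit poses from the corner pixels.

```bash
python3 - <<'E'
from rig import env
from h import *
from scipy.optimize import least_squares
F={n:env.grab_frame(n) for n in("top","side")}
def fit(obs,x0,name):
    def pts(p,l): return [p[0]+np.cos(p[3])*l[0]-np.sin(p[3])*l[1],p[1]+np.sin(p[3])*l[0]+np.cos(p[3])*l[1],p[2]]
    r=lambda p: np.concatenate([proj(F[n],pts(p,l))-uv for n,l,uv in obs])
    s=least_squares(r,x0,loss='soft_l1'); print(name,np.round(s.x[:3],4),np.degrees(s.x[3]).round(2),'res',np.round(r(s.x),1).tolist())
a,b=.095,.03
L=[("top",(a,b),(173.1,165.5)),("top",(a,-b),(195.9,170)),("top",(-a,b),(155.4,234.5)),("top",(-a,-b),(179.4,241.1)),
("side",(-a,-b),(207,169.1)),("side",(-a,b),(203.1,155.6)),("side",(a,-b),(273,155)),("side",(a,b),(267,140.6))]
Rr=[("top",(a,b),(390.6,169.6)),("top",(a,-b),(412.8,169.6)),("top",(-a,b),(396,241.6)),("top",(-a,-b),(419.4,239.8)),
("side",(-a,b),(335.8,349.75)),("side",(-a,-b),(355.8,372.5)),("side",(a,-b),(429.3,319)),("side",(a,b),(407.2,296.6))]
c=.1
P=[("top",(c,c),(249,134)),("top",(c,-c),(329,134)),("top",(-c,-c),(330,216)),("top",(-c,c),(248,214)),
("side",(-c,c),(260,183)),("side",(c,c),(327,152)),("side",(c,-c),(382,203)),("side",(-c,-c),(307,238))]
fit(L,[.45,.25,.07,-.2],'left');fit(Rr,[.45,-.25,.07,0],'right');fit(P,[.5,.03,.17,0],'pan')
for n,u,v,z in[("red",189,126,.11),("yellow",393,126,.11),("green",316,253,.058),("jar",151,308,.12),("bottle",108,157,.2)]: print(n,atz(F["top"],u,v,z).round(3))
w=env.grab_frame("wrist"); print(w["vfov"],w["cx"],w["cy"],np.round(w["hand_eye"],4).tolist())
E
```

```text
left [0.5273 0.317  0.0717] -12.44 res [1.0, -0.7, 0.2, -0.5, 0.1, 0.1, -1.3, -1.6, -1.2, 1.7, -2.3, 0.9, 0.5, -1.2, -0.4, -0.0]
right [ 0.5187 -0.2809  0.0728] 1.98 res [-0.3, -0.6, 0.0, -1.4, 0.4, -1.1, 0.2, -0.2, -2.0, -0.6, -0.4, 4.3, 0.3, 0.4, -0.4, -0.2]
pan [0.5817 0.0234 0.154 ] -0.33 res [-0.3, 0.2, -0.1, 0.4, 0.4, -2.4, -0.4, -0.5, -3.3, 0.0, 0.6, -0.7, 0.7, 0.0, -0.6, 5.5]
red [0.72  0.282 0.11 ]
yellow [ 0.719 -0.25   0.11 ]
green [ 0.393 -0.047  0.058]
jar [0.259 0.356 0.12 ]
bottle [0.611 0.45  0.2  ]
60.461790924456366 280.69479747377574 213.2848210473644 [[-0.0011, -0.9638, -0.2668, 0.0672], [1.0, -0.0009, -0.0006, -0.0008], [0.0003, -0.2668, 0.9638, -0.1434], [0.0, 0.0, 0.0, 1.0]]
```

```bash
cat >> h.py <<'E'
def go(env,p,rpy,pos=None):
    """shift in present tool axes, then rotation vector (tool axes) to reach pose"""
    o=env.get_obs(); R0=R.from_euler('xyz',o["tool_rot"],degrees=True); R1=R.from_euler('xyz',rpy,degrees=True)
    d=R0.inv().apply(np.array(p)-(o["position"] if pos is None else pos)); rv=(R0.inv()*R1).as_rotvec(degrees=True)
    print('shift',d.round(4),'rotvec',rv.round(2),'min rows',np.linalg.norm(d)/.0417,np.linalg.norm(rv)/7.16)
def wristT(env):
    o=env.get_obs(); T=np.eye(4);T[:3,:3]=R.from_euler('xyz',o["tool_rot"],degrees=True).as_matrix();T[:3,3]=o["position"]
    f=env.grab_frame("wrist"); f["T"]=T@f["hand_eye"]; return f
E
python3 -c "
from rig import env
from h import *
go(env,[.45,.333,.33],[180,0,167.6])"
```

```text
shift [-0.281  -0.0157 -0.0993] rotvec [-6.000e-02 -1.000e-02 -1.096e+01] min rows 7.1579727136704445 1.5311846961996818
```

```bash
python3 jog.py '-.028 -.0016 -.01 0 0 0;-.028 -.0016 -.01 0 0 0;-.028 -.0016 -.01 0 0 0;-.028 -.0016 -.01 0 0 0;-.028 -.0016 -.01 0 0 0;-.028 -.0016 -.01 0 0 0;-.028 -.0016 -.01 0 0 0;-.028 -.0016 -.01 0 0 0;-.028 -.0016 -.01 0 0 0;-.028 -.0016 -.01 0 0 0;0 0 0 0 0 -5.5;0 0 0 0 0 -5.5;0 0 0 0 0 0;0 0 0 0 0 0' 0.085 60
python3 - <<'E'
from rig import env
from h import *
o=env.get_obs();print(o["joints"],o["contact_force"],o["wrist_torque"])
f=wristT(env); cv2.imwrite('pics/w1.png',cv2.convertScaleAbs(f["image"][:,:,::-1],alpha=1.5)); np.save('w1T.npy',f["T"])
E
```

```text
t: 1.42
position: [0.449, 0.3331, 0.3308]
tool_rot: [-180.0, -0.0, 167.5]
contact_force: [-0.2, -0.3, -1.0]
grip_width: 0.0851
grip_force: 0.0
[3.65703830e+01 2.00513659e+01 2.35405346e+01 9.35261693e+01
 2.56427425e-03 4.90887972e+01] [-0.22204939 -0.27303291 -1.04838727] [-0.03609097  0.00997753 -0.0010812 ]
```

View pics/w1.png

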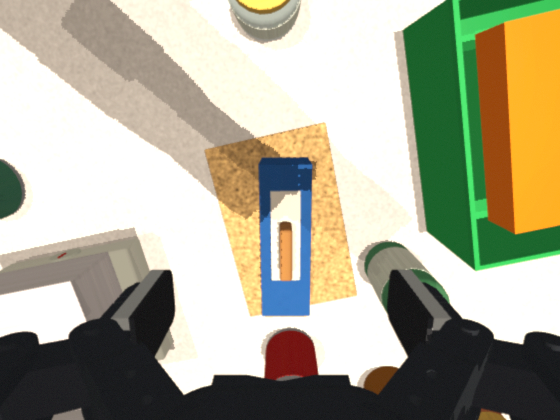

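The wrist view shows the tin axis nearly vertical in the image at u≈286. The wooden grip runs from (286,222) to (286,279), and the tail end (dark blue face) is at the top, v≈160. The cork mat is around it. I'll move over the tin for the second view.

```bash
cat >> h.py <<'E'
def grip(f,box):
    x,y,w,h=box; im=f["image"][y:y+h,x:x+w]; hsv=cv2.cvtColor(im,cv2.COLOR_RGB2HSV)
    return hsv
E
python3 - <<'E'
from rig import env
from h import *
f=env.grab_frame("wrist"); f["T"]=np.load('w1T.npy')
for uv in[(286,222),(286,279),(286,250)]: print(atz(f,*uv,.11).round(4))
for uv in[(262,315),(309,315),(260,163),(312,165)]: print('top',atz(f,*uv,.074).round(4))
go(env,[.525,.317,.25],[180,0,167.6])
E
```

```text
[0.4918 0.3282 0.11  ]
[0.5561 0.3141 0.11  ]
[0.5227 0.3214 0.11  ]
top [0.6146 0.2711 0.074 ]
top [0.6274 0.3284 0.074 ]
top [0.4295 0.3128 0.074 ]
top [0.4443 0.3687 0.074 ]
shift [-0.0781  0.0005  0.0809] rotvec [-0.02 -0.02 -0.04] min rows 2.6966057426663697 0.007113444814313377
```

```bash
python3 jog.py '-.0195 0 .02 0 0 0;-.0195 0 .02 0 0 0;-.0195 0 .02 0 0 0;-.0195 0 .02 0 0 0;0 0 0 0 0 0;0 0 0 0 0 0' 
python3 - <<'E'
from rig import env
from h import *
f=wristT(env); cv2.imwrite('pics/w2.png',cv2.convertScaleAbs(f["image"][:,:,::-1],alpha=1.5)); np.save('w2T.npy',f["T"])
E
```

```text
t: 2.02
position: [0.5245, 0.316, 0.2491]
tool_rot: [-179.8, -0.2, 167.5]
contact_force: [-0.4, 0.4, 0.8]
grip_width: 0.0849
grip_force: 0.0
```

View pics/w2.png

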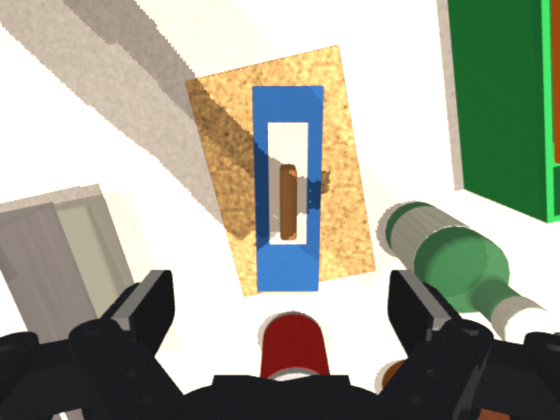

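The second wrist view shows the grip from (288,166) to (288,240). The tin's top corners are at (253,87), (322,87), (258,291) and (318,290). I'll triangulate against the first view.

```bash
python3 - <<'E'
from rig import env
from h import *
f=env.grab_frame("wrist"); A=dict(f,T=np.load('w1T.npy'));B=dict(f,T=np.load('w2T.npy'))
for a,b in[((286,279),(288,240)),((262,315),(258,291)),((309,315),(318,290)),((260,163),(253,87)),((312,165),(322,87))]:
    x,e=tri([ray(A,*a),ray(B,*b)]); print(x.round(4),np.round(e,4))
for uv in[(288,166),(288,240)]: print(atz(B,*uv,.11).round(4))
for uv in[(258,291),(318,290),(253,87),(322,87)]: print(atz(B,*uv,.074).round(4))
go(env,[.527,.319,.10],[180,0,167.5])
E
```

```text
[0.564  0.3125 0.0932] [0.0001 0.0001]
[0.6223 0.2689 0.0608] [0.0003 0.0003]
[0.6253 0.3287 0.0776] [0.0002 0.0002]
[0.4309 0.3112 0.0612] [0.0006 0.0006]
[0.4445 0.3684 0.0715] [0.0004 0.0004]
[0.498  0.3264 0.11  ]
[0.5581 0.3134 0.11  ]
[0.6158 0.2716 0.074 ]
[0.6273 0.3289 0.074 ]
[0.432  0.3113 0.074 ]
[0.4445 0.3677 0.074 ]
shift [-0.0018  0.0023  0.152 ] rotvec [0.04 0.01 0.14] min rows 3.6448945368343644 0.020360553991588592
```

```bash
python3 jog.py '-.0035 .0049 .012 0 0 -.3;0 0 .025 0 0 0;0 0 .025 0 0 0;0 0 .025 0 0 0;0 0 .025 0 0 0;0 0 .02 0 0 0;0 0 .016 0 0 0;0 0 0 0 0 0;0 0 0 0 0 0' && python3 jog.py '0 0 0 0 0 0;0 0 0 0 0 0;0 0 0 0 0 0;0 0 0 0 0 0;0 0 0 0 0 0;0 0 0 0 0 0' 0.0 80
python3 - <<'E'
from rig import env
print(env.get_obs())
E
```

```text
t: 2.87
position: [0.5289, 0.321, 0.1029]
tool_rot: [-180.0, -0.0, 168.0]
contact_force: [0.5, 0.3, -0.3]
grip_width: 0.0851
grip_force: 0.0
t: 3.37
position: [0.5299, 0.3205, 0.1037]
tool_rot: [180.0, 0.0, 167.9]
contact_force: [-4.0, -5.8, 13.8]
grip_width: 0.0118
grip_force: 46.8
{'t': 3.3667, 'joints': array([ 3.11802324e+01,  3.15774691e+01,  7.53355121e+00,  6.59202061e+01,
       -1.97034196e-02,  4.32532588e+01]), 'joint_velocities': array([-0.35767966, -1.14274903,  0.11335963,  0.64384311,  0.2984226 ,
        0.02734068]), 'tau': array([ 6.09505568e-01, -4.82272911e+01,  2.31975925e+01, -1.10684551e+00,
        6.51265830e-01, -2.17766681e-02]), 'position': array([0.52986595, 0.32052635, 0.10369372]), 'tool_rot': array([1.79989767e+02, 3.96309184e-02, 1.67926964e+02]), 'contact_force': array([-3.95441576, -5.82091257, 13.83793917]), 'wrist_torque': array([-0.98616687,  0.69194494, -0.04468924]), 'grip_force': 46.75975978374481, 'grip_width': 0.011834004492490391}
```

```bash
python3 jog.py '0 0 -.001 0 0 0;0 0 0 0 0 0;0 0 0 0 0 0;0 0 0 0 0 0' - 100 && python3 jog.py '0 0 -.01 0 0 0;0 0 -.015 0 0 0;0 0 -.015 0 0 0;0 0 -.01 0 0 0;0 0 -.006 0 0 0;0 0 0 0 0 0;0 0 0 0 0 0;0 0 0 0 0 0;0 0 0 0 0 0'
python3 -c "
from rig import env
print(env.get_obs()['wrist_torque'])"
```

```text
t: 3.7
position: [0.5295, 0.3203, 0.104]
tool_rot: [-180.0, -0.0, 167.9]
contact_force: [-1.5, 0.1, 0.9]
grip_width: 0.0099
grip_force: 98.6
t: 4.45
position: [0.529, 0.3202, 0.1589]
tool_rot: [-179.9, -0.1, 167.9]
contact_force: [-0.5, 0.3, -4.4]
grip_width: 0.0099
grip_force: 98.2
[-0.00852098  0.03641121 -0.04166178]
```

```bash
cat >> h.py <<'E'
def weigh(env,n=14):
    Fs=[];Ts=[]
    for i in range(n):
        env.grab_frame("top"); o=env.get_obs(); Fs.append(o["contact_force"]);Ts.append(o["wrist_torque"])
    R0=R.from_euler('xyz',o["tool_rot"],degrees=True)
    F,T=np.mean(Fs,0),np.mean(Ts,0)
    print(o['t'],'F',F.round(3),'sd',np.std(Fs,0).round(2),'T',T.round(4),'sd',np.std(Ts,0).round(3)); print('tool F',R0.inv().apply(F).round(3),'T',R0.inv().apply(T).round(4),o["tool_rot"].round(2),o["position"].round(4))
E
python3 -c "
from rig import env
from h import *
weigh(env,8)"
python3 jog.py '0 0 0 0 -2 0;0 0 0 0 -3 0;0 0 0 0 -3 0;0 0 0 0 -3 0;0 0 0 0 -3 0;0 0 0 0 -2 0;0 0 0 0 0 0;0 0 0 0 0 0;0 0 0 0 0 0;0 0 0 0 0 0;0 0 0 0 0 0;0 0 0 0 0 0;0 0 0 0 0 0;0 0 0 0 0 0'
python3 -c "
from rig import env
from h import *
weigh(env)"
```

```text
4.85 F [-0.027  0.122 -4.647] sd [0.65 0.29 0.43] T [ 0.0176  0.0028 -0.0183] sd [0.024 0.02  0.04 ]
tool F [0.051 0.115 4.647] T [-0.0166  0.0064  0.0183] [-1.7999e+02 -1.0000e-02  1.6794e+02] [0.5296 0.3206 0.16  ]
t: 6.02
position: [0.5298, 0.3205, 0.16]
tool_rot: [-180.0, 16.0, 167.9]
contact_force: [0.5, 0.9, -5.0]
grip_width: 0.0101
grip_force: 98.3
6.7167 F [ 0.108  0.022 -4.672] sd [0.61 0.52 0.48] T [ 0.1085  0.5374 -0.0141] sd [0.026 0.032 0.033]
tool F [1.191 0.044 4.519] T [0.0099 0.5482 0.0118] [-180.     16.    167.94] [0.5296 0.3206 0.1601]
```

```bash
python3 jog.py '0 0 0 0 2 0;0 0 0 0 3 0;0 0 0 0 3 0;0 0 0 0 3 0;0 0 0 0 3 0;0 0 0 0 2 0;0 0 0 0 0 0;0 0 0 0 0 0;0 0 0 0 0 0' && python3 jog.py '0 0 .012 0 0 0;0 0 .014 0 0 0;0 0 .012 0 0 0;0 0 .008 0 0 0;0 0 .005 0 0 0;0 0 .003 0 0 0;0 0 .001 0 0 0;0 0 0 0 0 0;0 0 0 0 0 0;0 0 0 0 0 0'
```

```text
t: 7.47
position: [0.5296, 0.3206, 0.1599]
tool_rot: [-180.0, 0.1, 167.9]
contact_force: [0.3, -0.3, -4.9]
grip_width: 0.01
grip_force: 98.3
t: 8.3
position: [0.5302, 0.3209, 0.1059]
tool_rot: [179.9, 0.1, 167.9]
contact_force: [1.0, 0.1, -4.0]
grip_width: 0.0102
grip_force: 98.3
```

```bash
python3 jog.py '0 0 .001 0 0 0;0 0 .0005 0 0 0;0 0 0 0 0 0;0 0 0 0 0 0;0 0 0 0 0 0'; python3 -c "
from rig import env
from h import *
weigh(env,4)"
```

```text
t: 8.72
position: [0.5302, 0.3207, 0.1041]
tool_rot: [180.0, 0.1, 167.9]
contact_force: [1.0, -0.2, -2.3]
grip_width: 0.0104
grip_force: 98.6
8.9167 F [ 1.418 -0.328 -1.696] sd [0.1  0.41 0.68] T [-0.0804 -0.3553 -0.0128] sd [0.024 0.047 0.036]
tool F [-1.453 -0.025  1.698] T [ 0.0043 -0.3643  0.0126] [1.7997e+02 6.0000e-02 1.6793e+02] [0.5301 0.3207 0.104 ]
```

```bash
python3 jog.py '0 0 .001 0 0 0;0 0 0 0 0 0;0 0 0 0 0 0' && python3 jog.py '0 0 0 0 0 0;0 0 0 0 0 0;0 0 0 0 0 0;0 0 0 0 0 0;0 0 0 0 0 0' 0.085; python3 jog.py '0 0 -.03 0 0 0;0 0 -.04 0 0 0;0 0 -.04 0 0 0;0 0 -.03 0 0 0;0 0 -.01 0 0 0;0 0 0 0 -5 0;0 0 0 0 -6 0;0 0 0 0 -5 0;0 0 0 0 0 0;0 0 0 0 0 0;0 0 0 0 0 0' ; python3 -c "
from rig import env
from h import *
weigh(env,12); f=wristT(env); cv2.imwrite('pics/w3.png',cv2.convertScaleAbs(f['image'][:,:,::-1],alpha=1.5)); np.save('w3T.npy',f['T'])
go(env,[.46,-.283,.30],[180,0,182])"
```

```text
t: 9.17
position: [0.5302, 0.3207, 0.104]
tool_rot: [179.9, 0.1, 167.9]
contact_force: [-0.3, -2.6, 6.3]
grip_width: 0.01
grip_force: 99.6
t: 9.58
position: [0.5293, 0.3207, 0.1022]
tool_rot: [-180.0, -0.0, 167.9]
contact_force: [-0.6, -0.3, 0.2]
grip_width: 0.0701
grip_force: 0.0
t: 10.5
position: [0.53, 0.3208, 0.2528]
tool_rot: [180.0, 15.9, 167.9]
contact_force: [-0.6, 0.1, 1.1]
grip_width: 0.0849
grip_force: 0.0
11.1 F [-0.078  0.065 -0.088] sd [0.47 0.64 0.42] T [ 0.0498  0.2658 -0.007 ] sd [0.025 0.023 0.031]
tool F [0.111 0.048 0.06 ] T [0.0086 0.2703 0.0048] [-179.99   15.99  167.93] [0.5297 0.3205 0.2526]
shift [-0.0689 -0.6048 -0.0296] rotvec [ -1.96  15.91 -13.98] min rows 14.61452461970401 2.971003990029837
```

View pics/w3.png

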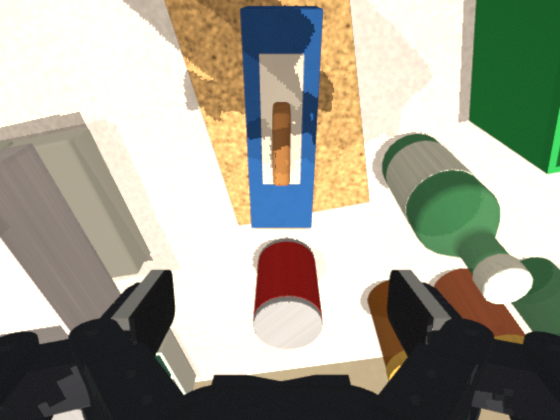

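This view shows the left tin upright on its mat, with the grip at (283,145), the red can at (288,320) and the bottle at (450,210), all undisturbed. I'll move on to the right tin.

```bash
python3 jog.py '0 0 -.02 0 6 0;0 0 -.02 0 5 0;0 0 -.006 0 5 0;-.0032 -.0345 0 0 0 0;-.0032 -.0345 0 0 0 0;-.0032 -.0345 0 0 0 0;-.0032 -.0345 0 0 0 0;-.0032 -.0345 0 0 0 0;-.0032 -.0345 0 0 0 0;-.0032 -.0345 0 0 0 0;-.0032 -.0345 0 0 0 0;-.0032 -.0345 0 0 0 0;-.0032 -.0345 0 0 0 0;-.0032 -.0345 0 0 0 0;-.0032 -.0345 0 0 0 0;-.0032 -.0345 0 0 0 0;-.0032 -.0345 0 0 0 0;-.0032 -.0345 0 0 0 0;-.0032 -.0345 0 0 0 0;-.0032 -.0345 0 0 0 0' && python3 jog.py '0 -.016 0 0 0 0;0 0 0 0 0 -7;0 0 0 0 0 -7;0 0 0 0 0 0;0 0 0 0 0 0'; python3 -c "
from rig import env
from h import *
weigh(env,8); f=wristT(env); cv2.imwrite('pics/w4.png',cv2.convertScaleAbs(f['image'][:,:,::-1],alpha=1.5)); np.save('w4T.npy',f['T'])
go(env,[.519,-.2809,.25],[180,0,182])"
```

```text
t: 12.82
position: [0.4505, -0.264, 0.2978]
tool_rot: [-180.0, 0.0, 167.9]
contact_force: [0.5, 0.9, 0.2]
grip_width: 0.0855
grip_force: 0.0
t: 13.23
position: [0.4476, -0.278, 0.2975]
tool_rot: [-180.0, 0.0, -178.2]
contact_force: [-1.1, -0.0, 0.2]
grip_width: 0.085
grip_force: 0.0
13.6333 F [-0.096  0.287 -0.351] sd [0.55 0.34 0.15] T [-0.0031 -0.0062  0.009 ] sd [0.046 0.027 0.021]
tool F [0.086 0.29  0.351] T [ 0.0034 -0.0061 -0.009 ] [-180.      0.   -178.07] [ 0.4477 -0.2777  0.2976]
shift [-0.0711 -0.0055  0.0476] rotvec [-0.    0.01 -0.07] min rows 2.0565276023606707 0.009369143849487475
```

View pics/w4.png

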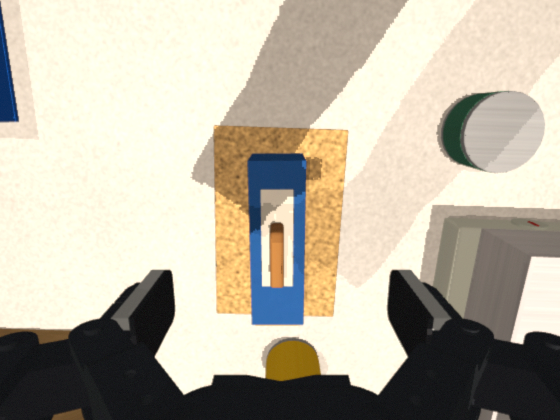

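The right tin's top corners are at (249,162), (305,162), (252,325) and (303,325), with the grip from (277,228) to (276,287). I'll go above it and measure again from the second place without viewing, then descend.

```bash
python3 jog.py '-.018 -.001 .015 0 0 0;-.018 -.001 .015 0 0 0;-.018 -.001 .015 0 0 0;-.014 -.001 .005 0 0 0;0 0 0 0 0 0;0 0 0 0 0 0' 
python3 - <<'E'
from rig import env
from h import *
B=wristT(env); A=dict(B,T=np.load('w4T.npy'))
for uv in[(277,228),(276,287)]: print('A',atz(A,*uv,.11).round(4))
for uv in[(252,325),(303,325),(249,162),(305,162)]: print('A',atz(A,*uv,.074).round(4))
im=B["image"]; hsv=cv2.cvtColor(im,cv2.COLOR_RGB2HSV)
m=cv2.inRange(hsv,(105,120,40),(125,255,255)); n,l,s,c=cv2.connectedComponentsWithStats(m); i=[k for k in range(1,n) if abs(c[k][0]-280)<60 and s[k][4]>2000]
mm=np.isin(l,i).astype(np.uint8); print([s[k].tolist() for k in i])
r=cv2.minAreaRect(cv2.findNonZero(mm)); b=cv2.boxPoints(r); print(b.round(1).tolist())
for p in b: print('B',atz(B,*p,.074).round(4))
x,y,w,h=s[i[0]]; sub=hsv[y:y+h,x:x+w]; g=cv2.inRange(sub,(5,100,40),(20,255,255)); g=cv2.morphologyEx(g,cv2.MORPH_OPEN,np.ones((3,3))); p=cv2.findNonZero(g)
print('grip',cv2.boundingRect(p),x,y); bx=cv2.boundingRect(p)
for p in[(x+bx[0]+bx[2]/2,y+bx[1]),(x+bx[0]+bx[2]/2,y+bx[1]+bx[3])]: print(p,'B',atz(B,*p,.11).round(4))
x2,e=tri([ray(A,276,287),ray(B,*p)]);print('tri grip far',x2,e)
cv2.imwrite('pics/w5.png',cv2.convertScaleAbs(im[:,:,::-1],alpha=1.5))
E
```

```text
t: 14.18
position: [0.5157, -0.2794, 0.2467]
tool_rot: [180.0, -0.1, -178.0]
contact_force: [-0.9, 0.2, 0.0]
grip_width: 0.0853
grip_force: 0.0
A [ 0.4866 -0.281   0.11  ]
A [ 0.5491 -0.2801  0.11  ]
A [ 0.6167 -0.3063  0.074 ]
A [ 0.6148 -0.2474  0.074 ]
A [ 0.4287 -0.3115  0.074 ]
A [ 0.4268 -0.2546  0.074 ]
[[245, 87, 71, 206, 8433]]
[[245.0, 87.0], [315.0, 87.0], [315.0, 292.0], [245.0, 292.0]]
B [ 0.4277 -0.3128  0.074 ]
B [ 0.4257 -0.2547  0.074 ]
B [ 0.6132 -0.2437  0.074 ]
B [ 0.6155 -0.3114  0.074 ]Traceback (most recent call last):
  File "<stdin>", line 11, in <module>
ValueError: too many values to unpack (expected 4)
```

```bash
python3 jog.py '-.0053 -.001 .018 0 0 0;0 0 .025 0 0 0;0 0 .025 0 0 0;0 0 .025 0 0 0;0 0 .022 0 0 0;0 0 .016 0 0 0;0 0 .012 0 0 0;0 0 0 0 0 0;0 0 0 0 0 0' && python3 jog.py '0 0 0 0 0 0;0 0 0 0 0 0;0 0 0 0 0 0;0 0 0 0 0 0;0 0 0 0 0 0;0 0 0 0 0 0;0 0 0 0 0 0;0 0 0 0 0 0' 0.0 100 && python3 jog.py '0 0 -.011 0 0 0;0 0 -.015 0 0 0;0 0 -.015 0 0 0;0 0 -.01 0 0 0;0 0 -.006 0 0 0;0 0 0 0 0 0;0 0 0 0 0 0;0 0 0 0 0 0;0 0 0 0 -2 0;0 0 0 0 -3 0;0 0 0 0 -3 0;0 0 0 0 -3 0;0 0 0 0 -3 0;0 0 0 0 -2 0;0 0 0 0 0 0;0 0 0 0 0 0;0 0 0 0 0 0;0 0 0 0 0 0;0 0 0 0 0 0;0 0 0 0 0 0' && python3 jog.py '0 0 0 0 0 0;0 0 0 0 0 0'
python3 -c "
from rig import env
from h import *
weigh(env)"
```

```text
t: 14.98
position: [0.5204, -0.2806, 0.1051]
tool_rot: [180.0, -0.0, -178.1]
contact_force: [0.5, 0.0, 1.0]
grip_width: 0.085
grip_force: 0.0
t: 15.65
position: [0.5212, -0.28, 0.1051]
tool_rot: [180.0, 0.0, -178.0]
contact_force: [-1.4, 3.6, 4.8]
grip_width: 0.01
grip_force: 98.2
t: 17.32
position: [0.5216, -0.2805, 0.1615]
tool_rot: [-180.0, 16.0, -178.0]
contact_force: [-0.1, 0.4, -4.7]
grip_width: 0.0095
grip_force: 99.4
t: 17.48
position: [0.5212, -0.2804, 0.1614]
tool_rot: [180.0, 16.0, -178.0]
contact_force: [0.3, -0.3, -4.1]
grip_width: 0.0097
grip_force: 99.4
18.1833 F [-0.017  0.078 -5.577] sd [0.6  0.33 0.5 ] T [-0.0241  0.5707 -0.0034] sd [0.022 0.017 0.033]
tool F [1.552 0.079 5.357] T [0.0055 0.5712 0.0019] [-180.     16.   -178.06] [ 0.521  -0.2805  0.1615]
```

The right tin is the fuller one. The left weighs about 0.46 kg, below the 0.54 kg minimum for five balls, and the two torque readings only agree with left = 2 and right = 5. I'll carry the right tin tail-down to the pan.

```bash
python3 -c "
from rig import env
from h import *
o=env.get_obs()
go(env,[.521,-.2805,.34],o['tool_rot']); go(env,[.582,-.025,.34],[180,16,-90],[.521,-.2805,.34]); print(o['joints'].round(1))
go(env,[.582,-.025,.34],[180,16,-90])"
```

```text
shift [-0.0492 -0.     -0.1716] rotvec [0. 0. 0.] min rows 4.280208140574044 0.0
shift [-0.0669  0.2533  0.0192] rotvec [-24.27   0.   -84.65] min rows 6.299301919780203 12.299395335432187
[-32.9  16.6  -8.9  51.3   9.1 -33.8]
shift [-0.1161  0.2533 -0.1524] rotvec [-24.27   0.   -84.65] min rows 7.615320533246475 12.299395335432187
```

```bash
python3 jog.py '-.003 0 -.01 0 0 0;-.006 0 -.021 0 0 0;-.007 0 -.025 0 0 0;-.0075 0 -.027 0 0 0;-.0075 0 -.027 0 0 0;-.0075 0 -.026 0 0 0;-.007 0 -.022 0 0 0;-.0037 0 -.0136 0 0 0;0 0 0 0 0 0' && python3 jog.py '-.002 .008 .0006 0 0 0;-.004 .015 .0012 0 0 0;-.005 .02 .0014 0 0 0;-.006 .022 .0016 0 0 0;-.006 .022 .0018 0 0 0;-.006 .022 .0018 0 0 0;-.006 .022 .0018 0 0 0;-.006 .022 .0018 0 0 0;-.006 .022 .0018 0 0 0;-.006 .022 .0018 0 0 0;-.005 .02 .0014 0 0 0;-.004 .018 .0012 0 0 0;-.003 .012 .0007 0 0 0;-.0019 .0063 .0003 0 0 0;0 0 0 0 0 0;0 0 0 0 0 0' && python3 jog.py '0 0 0 -.8 0 -2.8;0 0 0 -1.2 0 -4.2;0 0 0 -1.62 0 -5.64;0 0 0 -1.62 0 -5.64;0 0 0 -1.62 0 -5.64;0 0 0 -1.62 0 -5.64;0 0 0 -1.62 0 -5.64;0 0 0 -1.62 0 -5.64;0 0 0 -1.62 0 -5.64;0 0 0 -1.62 0 -5.64;0 0 0 -1.62 0 -5.64;0 0 0 -1.62 0 -5.64;0 0 0 -1.62 0 -5.64;0 0 0 -1.62 0 -5.64;0 0 0 -1.62 0 -5.64;0 0 0 -1.21 0 -4.33;0 0 0 0 0 0;0 0 0 0 0 0'
python3 -c "
from rig import env
from h import *
f=env.grab_frame('top');g=env.grab_frame('side')
c=lambda f,x,y:cv2.resize(f['image'][y:y+140,x:x+187,::-1],(400,300),interpolation=cv2.INTER_CUBIC)
cv2.imwrite('pics/p1.png',cv2.convertScaleAbs(np.hstack([c(f,220,110),c(g,250,60)]),alpha=1.6,beta=15))
o=env.get_obs();print(o['joints'].round(1))
go(env,[.582,-.025,.34],[180,16,-90])"
```

```text
t: 18.93
position: [0.5227, -0.2815, 0.345]
tool_rot: [-179.7, 16.4, -178.0]
contact_force: [0.2, -1.4, -4.7]
grip_width: 0.01
grip_force: 99.4
t: 20.27
position: [0.5817, -0.0252, 0.3391]
tool_rot: [-180.0, 15.9, -178.0]
contact_force: [-0.1, -0.4, -4.9]
grip_width: 0.0095
grip_force: 99.4
t: 21.77
position: [0.5826, -0.0265, 0.3395]
tool_rot: [-180.0, 16.0, -90.2]
contact_force: [1.0, -0.5, -5.9]
grip_width: 0.0095
grip_force: 99.4
[ -10.7   25.    30.5   98.4   15.7 -100.9]
shift [-0.0008  0.0001  0.0002] rotvec [-0.08 -0.03 -0.14] min rows 0.020548236870159196 0.022230733403069247
```

View pics/p1.png

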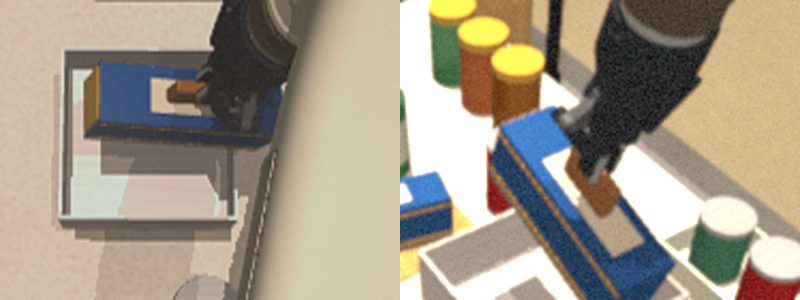

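In the top crop the brass flap is visible at the tin's left (+y) end, around (93,100), and that end is over the pan. I'll level the tin, lower it, and tip slowly.

```bash
python3 jog.py '0 0 0 0 2 0;0 0 0 0 2 0;0 0 0 0 2 0;0 0 0 0 2 0;0 0 0 0 2 0;0 0 0 0 2 0;0 0 0 0 2 0;0 0 0 0 2 0;0 0 .01 0 0 0;0 0 .01 0 0 0;0 0 .01 0 0 0;0 0 .0095 0 0 0;0 0 0 0 0 0;0 0 0 0 0 0' && python3 jog.py '0 0 0 0 1.5 0;0 0 0 0 2 0;0 0 0 0 2 0;0 0 0 0 2 0;0 0 0 0 2 0;0 0 0 0 2 0;0 0 0 0 2 0;0 0 0 0 2 0;0 0 0 0 2 0;0 0 0 0 2 0;0 0 0 0 2 0;0 0 0 0 2 0;0 0 0 0 2 0;0 0 0 0 2 0;0 0 0 0 2 0;0 0 0 0 2 0;0 0 0 0 2 0' && python3 jog.py '0 0 0 0 2 0;0 0 0 0 2 0;0 0 0 0 2 0;0 0 0 0 2 0;0 0 0 0 2 0;0 0 0 0 2 0;0 0 0 0 2 0;0 0 0 0 0 0;0 0 0 0 0 0;0 0 0 0 0 0;0 0 0 0 0 0;0 0 0 0 0 0;0 0 0 0 0 0'
python3 -c "
from rig import env
from h import *
weigh(env,10)
f=env.grab_frame('top');g=env.grab_frame('side')
c=lambda f,x,y:cv2.resize(f['image'][y:y+140,x:x+187,::-1],(400,300),interpolation=cv2.INTER_CUBIC)
cv2.imwrite('pics/p2.png',cv2.convertScaleAbs(np.hstack([c(f,220,110),c(g,240,100)]),alpha=1.6,beta=15))"
```

```text
t: 23.03
position: [0.5814, -0.0249, 0.3005]
tool_rot: [180.0, 0.1, -90.1]
contact_force: [-0.3, -0.1, -4.8]
grip_width: 0.0098
grip_force: 99.4
t: 24.45
position: [0.5829, -0.0245, 0.3027]
tool_rot: [-179.6, -33.4, -90.3]
contact_force: [-0.8, -0.6, -3.3]
grip_width: 0.0096
grip_force: 100.0
t: 25.53
position: [0.5821, -0.0252, 0.301]
tool_rot: [-179.9, -47.4, -90.1]
contact_force: [0.2, -0.4, -1.9]
grip_width: 0.0096
grip_force: 100.1
26.0333 F [ 0.052 -0.106 -2.359] sd [0.45 0.62 0.48] T [ 1.1596 -0.0069  0.0026] sd [0.029 0.031 0.032]
tool F [-1.668 -0.052  1.673] T [ 0.0064 -1.1596  0.0033] [-180.    -47.49  -90.01] [ 0.582  -0.025   0.3004]
```

View pics/p2.png

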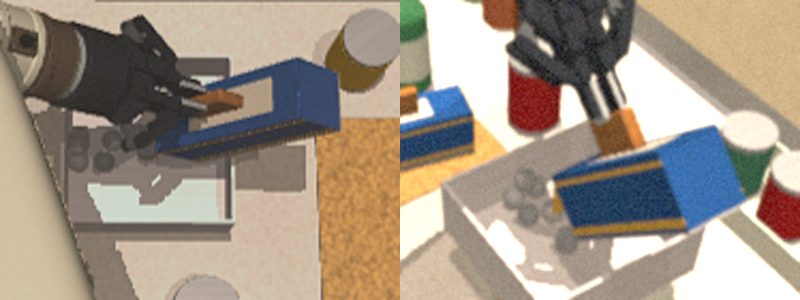

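The picture shows five balls resting in the pan. The wrist weight fell by about 3.3 N (five balls is 3.43 N), so the tin is empty. I'll back out and return it.

```bash
python3 jog.py '.007 0 -.007 0 0 0;.01 0 -.01 0 0 0;.01 0 -.009 0 0 0;.01 0 -.009 0 0 0;.007 0 -.006 0 0 0;0 0 0 0 -3 0;0 0 0 0 -5 0;0 0 0 0 -5 0;0 0 0 0 -5 0;0 0 0 0 -5 0;0 0 0 0 -5 0;0 0 0 0 -5 0;0 0 0 0 -5 0;0 0 0 0 -5 0;0 0 0 0 -4.5 0;0 0 0 0 0 0;0 0 0 0 0 0' && python3 jog.py '0 0 0 0 0 4;0 0 0 0 0 6;0 0 0 0 0 6;0 0 0 0 0 6;0 0 0 0 0 6;0 0 0 0 0 6;0 0 0 0 0 6;0 0 0 0 0 6;0 0 0 0 0 6;0 0 0 0 0 6;0 0 0 0 0 6;0 0 0 0 0 6;0 0 0 0 0 6;0 0 0 0 0 6;0 0 0 0 0 6;0 0 0 0 0 0;0 0 0 0 0 0'; python3 -c "
from rig import env
from h import *
go(env,[.521,-.280,.165],[180,0,-178])"
```

```text
t: 27.55
position: [0.5817, -0.0261, 0.3609]
tool_rot: [180.0, -0.1, -90.1]
contact_force: [-0.5, 0.3, -3.0]
grip_width: 0.0099
grip_force: 100.0
t: 28.97
position: [0.5819, -0.0235, 0.3605]
tool_rot: [-179.9, -0.0, -177.7]
contact_force: [0.3, -0.3, -2.2]
grip_width: 0.0099
grip_force: 100.0
shift [ 0.0708 -0.2537  0.1958] rotvec [-0.06 -0.04  0.25] min rows 7.870882115611608 0.037011109758410266
```

```bash
python3 jog.py '.003 -.01 0 0 0 0;.005 -.018 0 0 0 0;.006 -.022 0 0 0 0;.006 -.022 0 0 0 0;.006 -.022 0 0 0 0;.006 -.022 0 0 0 0;.006 -.022 0 0 0 0;.006 -.022 0 0 0 0;.006 -.022 0 0 0 0;.006 -.022 0 0 0 0;.006 -.02 0 0 0 0;.0055 -.018 0 0 0 0;.0033 -.0117 0 0 0 .2;0 0 .01 0 0 0;0 0 .03 0 0 0;0 0 .035 0 0 0;0 0 .035 0 0 0;0 0 .035 0 0 0;0 0 .03 0 0 0;0 0 .02 0 0 0' && python3 jog.py '0 0 0 0 0 0;0 0 0 0 0 0;0 0 0 0 0 0'; python3 -c "
from rig import env
from h import *
weigh(env,3)
go(env,[.5212,-.280,.1075],[180,0,-178])"
```

```text
t: 30.63
position: [0.5181, -0.2795, 0.1619]
tool_rot: [179.9, -0.3, -178.1]
contact_force: [0.4, 1.0, -2.1]
grip_width: 0.0094
grip_force: 100.0
t: 30.88
position: [0.5211, -0.281, 0.1674]
tool_rot: [-179.9, 0.1, -178.2]
contact_force: [0.2, -0.1, -2.1]
grip_width: 0.0092
grip_force: 100.0
31.0333 F [-0.084  0.508 -2.127] sd [0.67 0.24 0.4 ] T [0.0211 0.0328 0.0184] sd [0.04  0.036 0.03 ]
tool F [0.076 0.515 2.126] T [-0.0222  0.0321 -0.0183] [-179.88    0.23 -178.19] [ 0.5215 -0.2812  0.168 ]
shift [0.0005 0.0014 0.0605] rotvec [-0.12  0.23 -0.19] min rows 1.4511672695461855 0.044685429521123525
```

```bash
python3 jog.py '.0005 .0007 .012 0 0 0;0 0 .015 0 0 0;0 0 .015 0 0 0;0 0 .01 0 0 0;0 0 .006 0 0 0;0 0 .002 0 0 0;0 0 .001 0 0 0;0 0 .0007 0 0 0;0 0 .0007 0 0 0;0 0 0 0 0 0;0 0 0 0 0 0;0 0 0 0 0 0'
```

```text
t: 32.03
position: [0.5198, -0.2798, 0.1052]
tool_rot: [-180.0, 0.1, -178.2]
contact_force: [-4.1, 2.2, 5.4]
grip_width: 0.0098
grip_force: 101.1
```

```bash
python3 jog.py '0 0 0 0 0 0;0 0 0 0 0 0;0 0 0 0 0 0;0 0 0 0 0 0;0 0 0 0 0 0;0 0 0 0 0 0' 0.085 && python3 jog.py '0 0 -.02 0 0 0;0 0 -.03 0 0 0;0 0 -.03 0 0 0;0 0 -.03 0 0 0;0 0 -.03 0 0 0;0 0 -.03 0 0 0;.03 0 0 0 0 0;.04 0 0 0 0 0;.04 0 0 0 0 0;.04 0 0 0 0 0;.03 0 0 0 0 0;0 0 0 0 0 0;0 0 0 0 0 0;0 0 0 0 0 0;0 0 0 0 0 0;0 0 0 0 0 0'
python3 - <<'E'
from rig import env
from h import *
f=env.grab_frame("top"); im=f["image"][:,:,::-1]; cv2.imwrite('pics/top1.png',im)
o=cv2.imread('pics/top0.png')
a=cv2.resize(im[60:345,40:460],(800,543),interpolation=cv2.INTER_CUBIC)
cv2.imwrite('pics/end.png',cv2.convertScaleAbs(a,alpha=1.6,beta=15))
# compare blue masks & others
def tins(i):
    m=cv2.inRange(cv2.cvtColor(i,cv2.COLOR_BGR2HSV),(105,120,25),(125,255,255)); n,l,s,c=cv2.connectedComponentsWithStats(m)
    return [(c[k].round(1).tolist(),s[k].tolist()) for k in range(1,n) if s[k][4]>400]
print(tins(o));print(tins(im))
E
```

```text
t: 32.53
position: [0.5198, -0.2798, 0.1031]
tool_rot: [180.0, 0.0, -178.2]
contact_force: [-0.7, -0.4, 0.4]
grip_width: 0.0809
grip_force: 0.0
t: 33.87
position: [0.3408, -0.2855, 0.2729]
tool_rot: [180.0, 0.0, -178.1]
contact_force: [0.1, -0.6, -0.3]
grip_width: 0.0851
grip_force: 0.0
[([175.5, 199.8], [156, 166, 39, 73, 932]), ([403.9, 201.7], [391, 169, 28, 72, 919]), ([542.0, 307.6], [516, 248, 44, 121, 3974])]
[([175.4, 199.8], [156, 166, 39, 73, 934]), ([404.0, 202.5], [391, 169, 28, 72, 944])]
```

View pics/end.png

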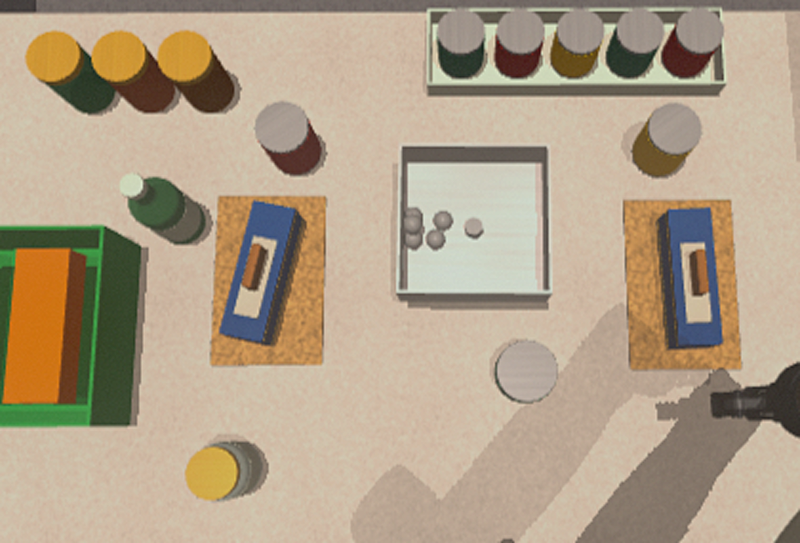

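The final view shows both tins upright on their mats at their starting pixel positions, the balls resting in the pan around (413–473, 213–240), and the bystanders unmoved. I'll hand in.

```bash
python3 -c "
from rig import env
print(env.sign_off())"
```

```text
the job is handed in; nothing more can be done
None
```

I poured the fuller tin (the right-hand one) into the scale pan, stood both tins back upright on their mats with the bystanders undisturbed, and handed the job in at about 34 s; the wrist force fell by about 3.3 N, which fits all five balls.

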